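# Balance the biscuit peel on the ridge block

### The job

I want to mark the balance point of the little wooden biscuit peel, the long-handled one with the wide flat blade. Lay it right side up across the top of the white ridge block, square to the ridge, so that it balances level on the ridge alone with both ends in the air, and let go. Leave the plain straight batten where it lies.

Things in the scene. Friction and masses are not known exactly. Their poses are not given: they have to be found in the camera images.
- peel: loose light-wood peel, 100 to 175 g, lying flat: straight handle 200 long x 26 wide x 18 mm thick, rectangular blade 110 x 90 x 10 mm, flush underneath. Origin: its balance point (centre of mass), on the underside's centre line, 20 mm behind the shoulder where the blade begins, not at mid-length. x along it to the blade, z up. Grip the handle 30 mm or more behind it
- ridge: white plastic ridge block fixed to the bench: a base 100 x 110 x 10 mm carrying a straight ridge with sloping flanks and a flat, level crest 30 mm wide and 100 mm long, 50 mm above the bench. Origin: on the bench under the middle of the crest. y runs along the ridge, x across it (the peel lies along x, either way round), z up
- batten: loose plain straight light-wood batten, 300 x 26 x 18 mm, no blade, lying flat on the bench; not to be moved. Origin: middle of the underside, x along it, z up
There are look-alikes about, which are no part of the job. Leave any orange or red look-alike of the ridge alone.

How it is judged:
By the outcome, as a careful person would: the job done as asked, in the order asked, and still so for the second after the job is handed in, with the robot touching nothing.
It also fails if it takes over 38 s, if anything falls off the work surface, if the arm or the gripper's body presses on something with over 40 N, if the wrist force passes 120 N, or if a joint passes its speed limit or range.

### The arm

A 7-joint arm with a two-finger parallel gripper is mounted at the origin on the work surface. World frame = base frame: x ahead of the robot, y to its left, z up, the work surface at z = 0. Lengths are in m, angles in rad, forces in N, time in s.
With the tool pointing down it reaches from about 0.425 to 0.875 m from the base axis. Payload 4.7 kg.
Tool frame: the origin (TCP) lies at the very end of the fingers, on their centre line; the grasp point (between the pads) lies 19 mm behind it; z points along the fingers, y is the line along which they close (so a half turn about z gives the same grasp; the last joint's range is limited). The gripper opens to 87 mm and grips with 3 to 60 N. Pads are 19 mm wide; open, the fingers measure 117 mm over their backs; the gripper's body (75 mm by 190 mm) begins 51 mm behind the grasp point.
Start: joints at [0.014, 0.321, -0.07, 1.45, 0.023, 1.371, -0.057], TCP at [0.65, -0, 0.223] pointing down, gripper open.
Joint ranges: [-2.86, 2.86], [-0.3, 2.09], [-1.38, 1.24], [0.06, 2.45], [-1.56, 4.7], [0.09, 2.05], [-2.69, 2.69]. Speed limits (rad/s): [2.57, 2.57, 3.14, 3.14, 3.14, 3.14, 3.14].

### API

Orientations are given as a rotation vector (axis times angle).
In Python, from bench import ctrl, imaging, ticket gives the robot as it stands.
- The arm moves only by the tool jog_arm, never from a script. Its argument "rows" is text: rows parted by semicolons, each of 7 numbers parted by spaces: the shift along the tool's x, y, z in cm, then the turn, a rotation vector about the tool's x, y, z in rad, then the closure, from -1 (fully open) to 1 (shut), so that 0 is half open. A call has 1 to 5 rows; each row shifts and turns the commanded pose from where the row before left it, along the tool's axes as they then stand; what a row does not reach is not made up. A row lasts 1/8 s, in which the tool goes at most 62.5 mm and 10.7 degrees, less where a joint would pass 70% of its speed; a pose out of reach is approached as far as the arm can. A call with a gripper value outside its range is refused whole. The fingers move at their own pace and stop on an object; "force" is the grip in N (left out, the last holds). Time passes only in rows, so rows that do not move let the fingers close. It gives the time, the measured TCP pose, the force, the opening and the grip force at its end, in the units of the state.
- ctrl.get_state(): the state, without advancing time (a new reading comes with each control period).
- imaging.get_image(name): name is "scene" or "side" or "wrist"; returns a dict with "img" (420x560x3 uint8, blue, green, red), "vertical_fov" (degrees; the focal length in pixels is half the picture's height over the tangent of half this angle, whatever the lens; pixels are square), "cx", "cy" (the principal point, pixels), "k1" (the pictures are not rectified: a ray, as slopes to the right and down, at radius r is drawn at 1 + k1 r^2 times it, then the intrinsics apply), "origin" and "orientation" of the camera in the world. Camera axes: x right, y down, z forward; pixel columns grow to the right and rows downward; lengths in m; the calibration is good to about 2 mm. A picture is of the moment at which its call begins. There is no depth.
- ticket.close_job(): hands the job in; it is judged then, once.
The state is a dict: "time": time; "joint_positions": joint angles; "qd": joint speeds; "joint_torque": joint torques, N m; "position": TCP position; "tool_rot": TCP orientation; "ft_force": force on the tool from outside, world axes, zero at the start; "torque": the same for the moment, N m; "grip_width": opening from 0.0 (shut) to 1.0 (fully open); "grip_force": force on a finger pad.
Only numpy, scipy, OpenCV 4.12 (cv2) and the standard library are available. Lean on these libraries where they do the work, as an engineer would, in place of code of your own. Each camera call takes 0.05 s, during which the arm holds its last target. There are 200 camera calls.

## Working session

There is one attempt and no reset: what is moved stays moved. The work goes in short steps, Python scripts to look and compute and a tool call to move; the robot and the scene stay as the last step left them, time stands still between calls to the robot, and variables do not carry over. Pictures are saved under pics/ and viewed, at most 10 in all, crops included, and the job is handed in when it is done.

Besides the shell and the picture viewer there is one more tool, called after "Emit:" as name(argument=value, ...), one argument or row to a line, values as JSON. jog_arm: Moves the arm, as the interface text tells. Its arguments: {"type":"object","properties":{"rows":{"type":"string"},"force":{"type":"number"}},"required":["rows"]}

```bash
mkdir -p pics; cat > h.py <<'E'
import numpy as np, cv2, pickle
from scipy.spatial.transform import Rotation as R
def snap(n,tag):
    from bench import imaging
    d=imaging.get_image(n); cv2.imwrite(f'pics/{tag}.png',d['img']); pickle.dump(d,open(f'pics/{tag}.pkl','wb')); return d
def rot(o):
    o=np.array(o,float)
    return o if o.shape==(3,3) else (R.from_rotvec(o) if o.size==3 else R.from_quat(o)).as_matrix()
def KD(d):
    f=210/np.tan(np.radians(d['vertical_fov'])/2)
    return np.array([[f,0,d['cx']],[0,f,d['cy']],[0,0,1.]]),np.array([d['k1'],0,0,0,0.])
def px2w(d,uv,z):
    K,D=KD(d); p=cv2.undistortPoints(np.array(uv,float).reshape(-1,1,2),K,D).reshape(-1,2)
    r=np.c_[p,np.ones(len(p))]@rot(d['orientation']).T; o=np.array(d['origin'])
    return o+r*((np.broadcast_to(z,len(p))-o[2])/r[:,2])[:,None]
def w2px(d,P):
    K,D=KD(d); M=rot(d['orientation']); P=np.array(P,float).reshape(-1,3)
    return cv2.projectPoints((P-d['origin'])@M,np.zeros(3),np.zeros(3),K,D)[0].reshape(-1,2)
E
python3 - <<'E'
from h import *
a=[snap(n,n+'0') for n in('scene','side')]
for d in a: print({k:v for k,v in d.items() if k!='img'})
cv2.imwrite('pics/both.png',cv2.resize(np.vstack([d['img'] for d in a]),None,fx=.714,fy=.714))
from bench import ctrl; print(ctrl.get_state())
E
```

```text
{'vertical_fov': 49.0833787037225, 'cx': 275.55609785226846, 'cy': 211.19502643853343, 'k1': -0.09404026649249017, 'origin': array([0.83030177, 0.65731636, 0.65307427]), 'orientation': array([-0.7425838 , -2.49563694,  1.20985821])}
{'vertical_fov': 44.38592840569262, 'cx': 279.95112528471515, 'cy': 201.69367333328847, 'k1': -0.04589380621364194, 'origin': array([-0.10993725, -0.90854563,  0.81458781]), 'orientation': array([-2.14479536,  0.53926598, -0.2584764 ])}
{'time': 0.1, 'joint_positions': array([ 0.01409394,  0.32174023, -0.07009899,  1.45158907,  0.02259356,
        1.37081846, -0.05691519]), 'qd': array([ 9.54718808e-05, -1.74510978e-03, -1.84179817e-03, -1.29527890e-03,
       -3.89358550e-04,  9.59862033e-04,  3.12328375e-05]), 'joint_torque': array([ 1.37795760e-04, -4.92569017e+01, -4.06077392e-01, -3.13399816e+01,
       -6.42974046e-02,  3.95253638e-02,  6.49213871e-05]), 'position': array([ 6.49479722e-01, -3.42913666e-05,  2.21558513e-01]), 'tool_rot': array([-2.22056555e+00, -2.22063611e+00,  2.05585365e-03]), 'ft_force': array([-0.13122357,  0.18670852, -0.00041145]), 'torque': array([-0.03665985,  0.01163537, -0.05011956]), 'grip_force': 0.0, 'grip_width': 1.0038854973250926}
```

View pics/scene0.png

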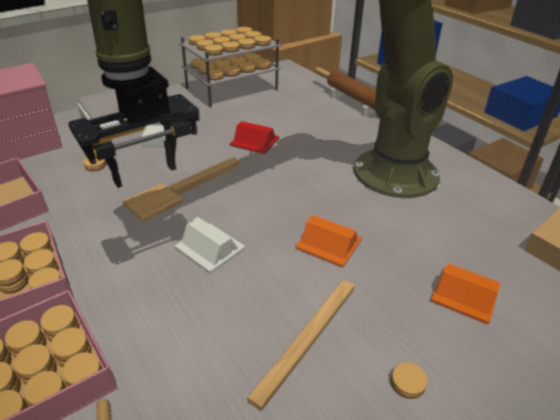

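View pics/side0.png

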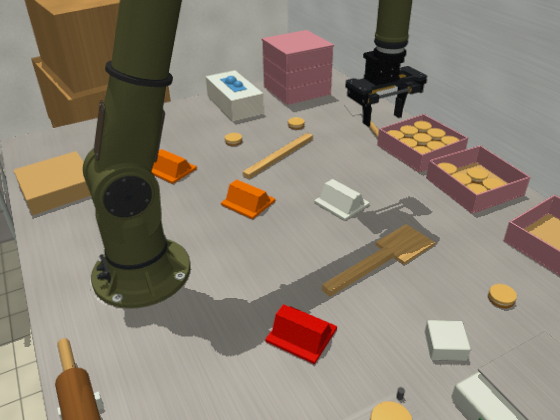

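Candidates are as follows.
- **Peel:** scene (180,188) / side (380,258). It is the only piece with a wide blade; the bladeless strip at scene (303,342) is the batten.
- **Ridge:** the white one at scene (210,243) / side (343,198). The others are orange or red, and the white box at side (447,339) has no ridge.

I'll confirm both in an enlarged crop.

```bash
python3 - <<'E'
from h import *
a=cv2.imread('pics/scene0.png')[150:275,110:255]; b=cv2.imread('pics/side0.png')[170:300,310:445]
cv2.imwrite('pics/c1.png',cv2.resize(a,None,fx=4.8,fy=4.8,interpolation=2)[:600])
cv2.imwrite('pics/c2.png',cv2.resize(b,None,fx=4.6,fy=4.6,interpolation=2))
E
```

```text
(no output)
```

View pics/c1.png

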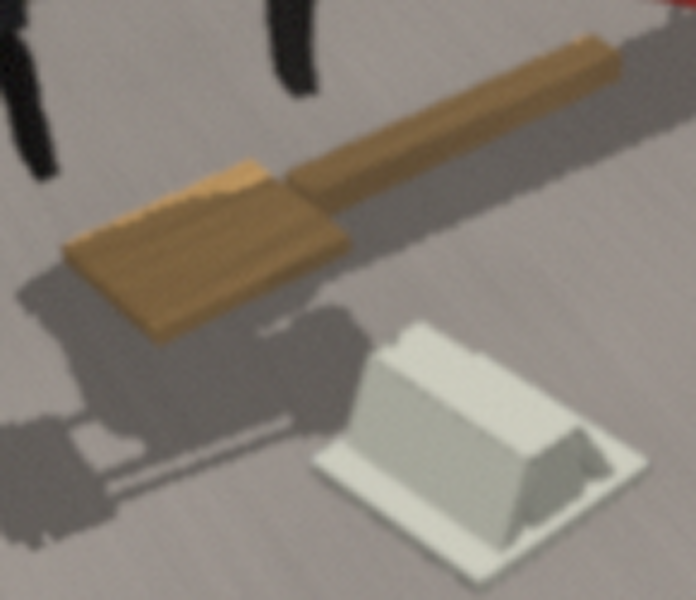

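View pics/c2.png

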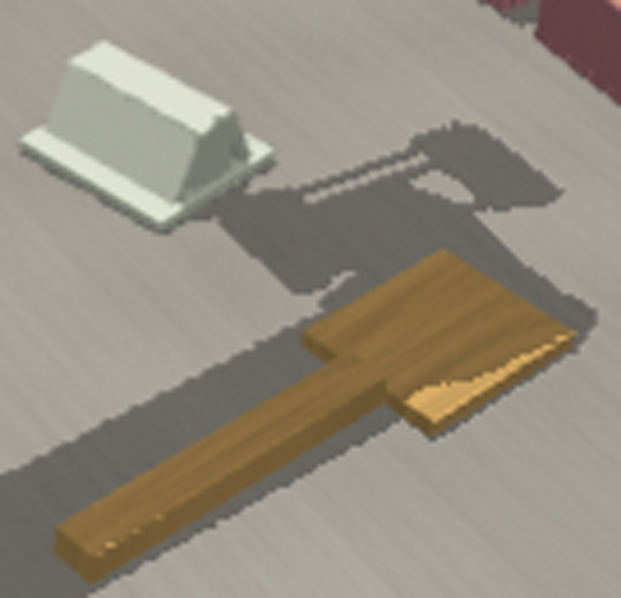

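The crops show the peel with its blade corners and handle end clear, and the white ridge with its flat crest. Next I'll get the poses from both views and check which way up the peel lies.

```bash
cat > fit.py <<'E'
from h import *
from scipy.optimize import least_squares
S,T=[pickle.load(open(f'pics/{n}0.pkl','rb')) for n in('scene','side')]
sc=lambda p:np.array(p,float)/4.8+[110,150]-.4
sd=lambda p:np.array(p,float)/4.6+[310,170]-.4
a=sc([(65,247),(160,328),(350,238),(255,160),(590,35),(620,55)])
b=sd([(577,335),(443,250),(303,335),(435,425),(57,527),(95,558)])
print('S z.01',px2w(S,a[:4],.010).round(4).tolist(),px2w(S,a[4:],.018).round(4).tolist())
print('T z.01',px2w(T,b[:4],.010).round(4).tolist(),px2w(T,b[4:],.018).round(4).tolist())
r1=sc([(420,320),(375,352),(525,458),(585,430),(312,462),(482,580),(648,463)])
r2=sd([(103,42),(70,65),(203,132),(235,110),(20,140),(165,222),(272,152)])
print('S ridge',px2w(S,r1,[.05]*4+[.01]*3).round(4).tolist())
print('T ridge',px2w(T,r2,[.05]*4+[.01]*3).round(4).tolist())
E
python3 fit.py
```

```text
S z.01 [[0.644, -0.2455, 0.01], [0.6273, -0.1604, 0.01], [0.5229, -0.1775, 0.01], [0.5361, -0.2655, 0.01]] [[0.3363, -0.2692, 0.018], [0.3328, -0.2424, 0.018]]
T z.01 [[0.6467, -0.2515, 0.01], [0.631, -0.1618, 0.01], [0.5217, -0.1827, 0.01], [0.5382, -0.2701, 0.01]] [[0.3319, -0.2467, 0.018], [0.3368, -0.2722, 0.018]]
S ridge [[0.5414, -0.0539, 0.05], [0.5675, -0.0443, 0.05], [0.545, 0.0499, 0.05], [0.5161, 0.048, 0.05], [0.6051, -0.0372, 0.01], [0.5758, 0.0655, 0.01], [0.4829, 0.0409, 0.01]]
T ridge [[0.5452, 0.0505, 0.05], [0.5156, 0.0394, 0.05], [0.545, -0.0523, 0.05], [0.5727, -0.0435, 0.05], [0.4819, 0.0369, 0.01], [0.5123, -0.0681, 0.01], [0.6027, -0.043, 0.01]]
```

Both views agree with the blade top at 10 mm and the handle top at 18 mm, so the peel is right side up. The poses are:
- **Peel:** balance point ≈ (0.510, −0.227), yaw 0.173.
- **Ridge:** ≈ (0.5435, −0.001), yaw ≈ 0.27.

I'll turn the tool first.

Emit:
jog_arm(
  rows="0 0 0 0 0 0.18 -1; 0 0 0 0 0 0.18 -1; 0 0 0 0 0 0.18 -1; 0 0 0 0 0 0.18 -1; 0 0 0 0 0 0.18 -1",
)

```text
time: 0.72
position: [0.6497, 0.0, 0.2219]
tool_rot: [-2.969, -1.025, 0.002]
ft_force: [0.3, 0.4, 0.0]
grip_width: 0.997
grip_force: 0.0
```

Emit:
jog_arm(
  rows="0 0 0 0 0 0.17 -1; 0 0 0 0 0 0.17 -1; 0 0 0 0 0 0.158 -1; 0 0 0 0 0 0 -1; 0 0 0 0 0 0 -1",
  force=40,
)

```text
time: 1.35
position: [0.6498, 0.0001, 0.2222]
tool_rot: [-3.129, -0.275, 0.001]
ft_force: [-0.1, -0.1, 0.6]
grip_width: 0.998
grip_force: 0.0
```

```bash
cat > go.py <<'E'
import sys; from h import *; from bench import ctrl
s=ctrl.get_state(); M=rot(s['tool_rot']); g=list(map(float,sys.argv[1:5]))
y=np.arctan2(M[1,0],M[0,0])
# target rotation: tool z down, tool x along -handle (yaw+pi) or handle, nearest
c=[]
for k in (0,np.pi):
    w=g[3]+k; X=np.array([np.cos(w),np.sin(w),0]);Z=np.array([0,0,-1.]);c.append(np.c_[X,np.cross(Z,X),Z])
t=min((R.from_matrix(M.T@q).as_rotvec() for q in c),key=np.linalg.norm)
print('t',s['time'],'pos',s['position'].round(4),'shift cm',(M.T@(np.array(g[:3])-s['position'])*100).round(2),'turn',t.round(4),'w',s['grip_width'],s['grip_force'],'f',s['ft_force'].round(2),'yaw',y)
E
python3 go.py .4758 -.233 .1 .173
```

```text
t 1.35 pos [6.498e-01 1.000e-04 2.222e-01] shift cm [-21.2   19.91  12.23] turn [-0.0001  0.0006  0.0026] w 0.9977890518453727 0.0 f [-0.07 -0.06  0.64] yaw 0.1755905491172128
```

Emit:
jog_arm(
  rows="-4.2 4 0 0 0 0 -1; -4.2 4 0 0 0 0 -1; -4.2 4 0 0 0 0 -1; -4.2 4 0 0 0 0 -1; -4.4 3.9 0 0 0 0 -1",
)

```text
time: 1.98
position: [0.4742, -0.234, 0.2228]
tool_rot: [3.129, 0.274, 0.001]
ft_force: [0.2, -0.6, 1.3]
grip_width: 0.999
grip_force: 0.0
```

Emit:
jog_arm(
  rows="0 0 4 0 0 0 -1; 0 0 4 0 0 0 -1; 0 0 4 0 0 0 -1; 0 0 0 0 0 0 -1; 0 0 0 0 0 0 -1",
)

```text
time: 2.6
position: [0.4764, -0.233, 0.1041]
tool_rot: [3.129, 0.272, 0.003]
ft_force: [0.5, -0.3, 0.7]
grip_width: 0.998
grip_force: 0.0
```

```bash
python3 go.py .4758 -.233 .002 .173; python3 - <<'E'
from h import *
d=snap('wrist','w1')
c=np.array([.5103,-.227]);u=np.array([np.cos(.173),np.sin(.173)]);v=np.array([-u[1],u[0]])
pt=lambda a,b,z:[*(c+a*u+b*v),z]
P=w2px(d,[pt(-.18,.013,.018),pt(-.18,-.013,.018),pt(.02,-.013,.018),pt(.02,.013,.018),pt(.02,.045,.01),pt(.13,.045,.01),pt(.13,-.045,.01),pt(.02,-.045,.01)])
print(P.round(0).tolist()); i=d['img'].copy()
for p in P: 
    if abs(p).max()<2000: cv2.circle(i,tuple(int(q) for q in p),3,(255,0,0),1)
cv2.imwrite('pics/w1m.png',i)
E
```

```text
t 2.6 pos [ 0.4764 -0.233   0.1041] shift cm [-0.08 -0.02 10.21] turn [ 0.0012 -0.0018  0.0006] w 0.9977515676133685 0.0 f [ 0.46 -0.35  0.73] yaw 0.17361107609450654
[[261.0, 374.0], [289.0, 374.0], [293.0, 154.0], [258.0, 154.0], [217.0, 153.0], [210.0, -6.0], [340.0, -6.0], [334.0, 153.0]]
```

View pics/w1m.png

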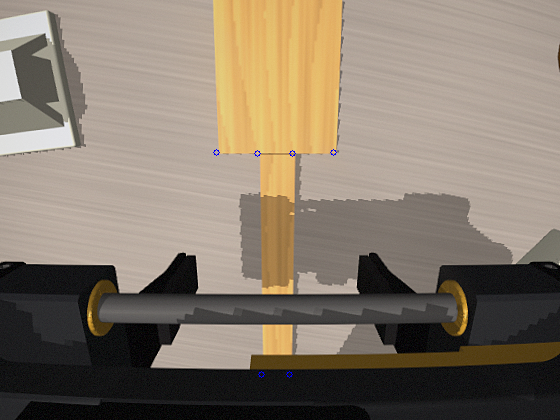

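The wrist picture shows the predicted shoulder (258–293, 153) on the real one, within about 2 px sideways. I'll descend and grip.

Emit:
jog_arm(
  rows="0 0.1 4 0 0 0 -1; 0 0 4 0 0 0 -1; 0 0 1.6 0 0 0 -1; 0 0 0.4 0 0 0 -1; 0 0 0 0 0 0 -1",
)

```text
time: 3.28
position: [0.4768, -0.234, 0.004]
tool_rot: [3.129, 0.271, 0.004]
ft_force: [0.6, 0.3, 0.0]
grip_width: 0.999
grip_force: 0.0
```

Emit:
jog_arm(
  rows="0 0 0 0 0 0 1; 0 0 0 0 0 0 1; 0 0 0 0 0 0 1; 0 0 0 0 0 0 1; 0 0 0 0 0 0 1",
  force=45,
)

```text
time: 3.9
position: [0.4756, -0.2335, 0.0026]
tool_rot: [3.13, 0.271, 0.0]
ft_force: [-0.5, -1.0, 0.2]
grip_width: 0.514
grip_force: 0.0
```

Emit:
jog_arm(
  rows="0 0 0 0 0 0 1; 0 0 0 0 0 0 1; 0 0 0 0 0 0 1; 0 0 -0.5 0 0 0 1; 0 0 -1 0 0 0 1",
)

```text
time: 4.53
position: [0.475, -0.2333, 0.0176]
tool_rot: [-3.129, -0.271, 0.002]
ft_force: [-0.3, -0.3, -1.6]
grip_width: 0.296
grip_force: 45.0
```

Emit:
jog_arm(
  rows="0 0 -2 0 0 0 1; 0 0 -3 0 0 0 1; 0 0 -3 0 0 0 1; 0 0 -1 0 0 0 1; 0 0 0 0 0 0 1",
)

```text
time: 5.15
position: [0.4758, -0.2336, 0.108]
tool_rot: [3.129, 0.271, 0.002]
ft_force: [0.8, 0.1, -1.3]
grip_width: 0.293
grip_force: 45.0
```

```bash
python3 go.py .5085 -.0105 .1 .27; python3 - <<'E'
from h import *
a=[snap(n,n+'1') for n in('wrist','side')]
cv2.imwrite('pics/m1.png',np.hstack([cv2.resize(a[0]['img'],(400,300)),cv2.resize(a[1]['img'][130:340,230:510],(400,300),interpolation=2)]))
E
```

```text
t 5.15 pos [ 0.4758 -0.2336  0.108 ] shift cm [  7.05 -21.42   0.8 ] turn [ 0.0006 -0.0012 -0.0972] w 0.2933841500490985 44.99909162521362 f [ 0.78  0.13 -1.29] yaw 0.17280696104488175
```

View pics/m1.png

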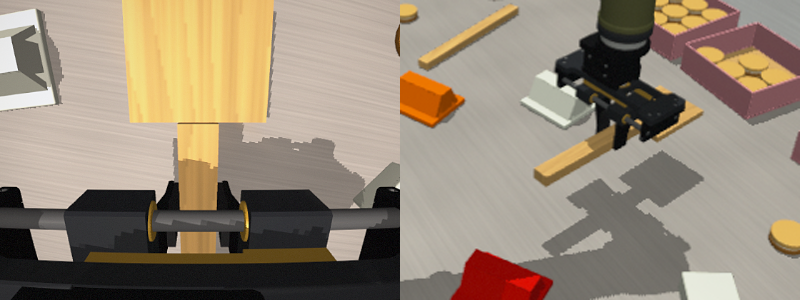

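The peel is held square, with the shoulder at wrist ≈ (181–381, 171) in full-picture pixels. I'll check for sag by comparing predicted with seen.

```bash
python3 - <<'E'
from h import *
d=pickle.load(open('pics/wrist1.pkl','rb'))
tcp=np.array([.4758,-.2336,.108]);w=.1728
u=np.array([np.cos(w),np.sin(w),0]);v=np.array([-u[1],u[0],0]);k=np.array([0,0,1.])
for L in(.0335,.0355,.0375):
  for th in(0,.03,.06,.1):   # nose-down
    U=u*np.cos(th)-k*np.sin(th);N=u*np.sin(th)+k*np.cos(th)
    o=tcp-.0026*k+L*u-.0355*k*np.sin(th)
    f=lambda a,b,z:o+a*U+b*v+z*N
    print(L,th,w2px(d,[f(.02,.045,.01),f(.02,-.045,.01),f(.1,.045,.01),f(.1,-.045,.01),f(.02,.013,.018),f(.02,-.013,.018)]).round(1).tolist())
# measured blade edges
hsv=cv2.cvtColor(d['img'],cv2.COLOR_BGR2HSV); m=(hsv[...,1]>70)&(hsv[...,0]<30)&(hsv[...,2]>90)
for r in(10,30,60,100,140,160,165,168,170,172,174,176,178,190):
    x=np.where(m[r,120:450])[0]+120; print(r,x.min(),x.max(),len(x))
E
```

```text
0.0335 0 [[179.6, 174.0], [370.0, 174.0], [167.6, -14.4], [381.8, -14.2], [245.7, 176.5], [303.8, 176.5]]
0.0335 0.03 [[180.5, 172.9], [369.1, 172.9], [170.4, -11.4], [378.9, -11.2], [246.0, 174.7], [303.6, 174.7]]
0.0335 0.06 [[181.5, 171.8], [368.2, 171.8], [173.2, -8.4], [376.3, -8.1], [246.3, 173.0], [303.3, 173.0]]
0.0335 0.1 [[182.7, 170.4], [367.0, 170.5], [176.7, -4.2], [372.9, -4.0], [246.7, 170.9], [302.9, 170.9]]
0.0355 0 [[179.3, 169.8], [370.3, 169.8], [167.3, -19.5], [382.0, -19.3], [245.6, 172.0], [303.9, 172.0]]
0.0355 0.03 [[180.2, 168.7], [369.4, 168.7], [170.2, -16.4], [379.2, -16.2], [245.9, 170.3], [303.7, 170.3]]
0.0355 0.06 [[181.1, 167.6], [368.5, 167.7], [173.0, -13.2], [376.5, -13.0], [246.2, 168.6], [303.4, 168.7]]
0.0355 0.1 [[182.4, 166.3], [367.3, 166.4], [176.4, -8.9], [373.1, -8.7], [246.6, 166.6], [303.0, 166.6]]
0.0375 0 [[179.0, 165.5], [370.6, 165.6], [167.1, -24.7], [382.2, -24.4], [245.5, 167.5], [304.0, 167.5]]
0.0375 0.03 [[179.9, 164.5], [369.7, 164.5], [170.0, -21.4], [379.4, -21.2], [245.8, 165.8], [303.8, 165.9]]
0.0375 0.06 [[180.8, 163.4], [368.8, 163.5], [172.7, -18.1], [376.7, -17.9], [246.1, 164.2], [303.5, 164.2]]
0.0375 0.1 [[182.1, 162.2], [367.6, 162.2], [176.2, -13.6], [373.3, -13.4], [246.5, 162.2], [303.1, 162.2]]
10 171 382 212
30 172 381 210
60 174 379 206
100 177 377 201
140 179 374 196
160 181 373 193
165 181 372 192
168 181 372 192
170 181 372 192
172 249 304 56
174 248 306 59
176 248 306 59
178 248 306 59
190 248 306 59
```

The widths match a level grip (within about 0.01 rad), with the balance point 35 mm ahead of the grip. I'll carry it over to TCP (0.510, −0.010), yaw 0.27.

Emit:
jog_arm(
  rows="0.8 -2.4 0 0 0 0 1; 1.6 -4.8 0 0 0 0 1; 1.8 -5.4 0 0 0 0 1; 1.8 -5.2 0 0 0 0 1; 1.2 -3.6 0 0 0 0 1",
)

```text
time: 5.88
position: [0.5088, -0.0073, 0.1061]
tool_rot: [-3.129, -0.275, 0.004]
ft_force: [-0.3, -1.0, -1.3]
grip_width: 0.295
grip_force: 45.0
```

Emit:
jog_arm(
  rows="0 0 0 0 0 -0.05 1; 0 0 0 0 0 -0.047 1; 0 0 0 0 0 0 1; 0 0 0 0 0 0 1",
)

```text
time: 6.38
position: [0.5092, -0.0105, 0.1068]
tool_rot: [-3.113, -0.421, 0.002]
ft_force: [-0.8, -1.0, -1.1]
grip_width: 0.295
grip_force: 45.0
```

```bash
python3 go.py .5098 -.010 .065 .27; python3 - <<'E'
from h import *
from bench import ctrl
a=[snap(n,n+'2') for n in('scene','side')]
s=ctrl.get_state(); 
cv2.imwrite('pics/m2.png',np.hstack([cv2.resize(d['img'][y:y+165,x:x+110],(400,600),interpolation=2) for d,x,y in((a[0],165,120),(a[1],280,90))]))
E
```

```text
t 6.375 pos [ 0.5092 -0.0105  0.1068] shift cm [ 0.08 -0.03  4.18] turn [-0.0003  0.0014 -0.0013] w 0.29462571953057765 44.99903440475464 f [-0.78 -0.97 -1.13] yaw 0.26868527998931374
```

View pics/m2.png

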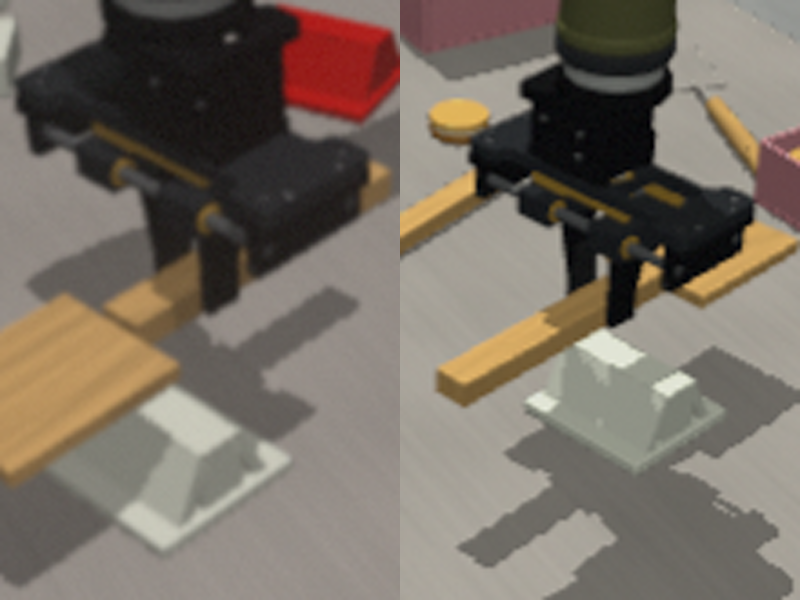

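Scene (left) and side (right) show the peel level over the white ridge, with the balance point near the crest. I'll lower it, small steps at the end.

Emit:
jog_arm(
  rows="0 0 2 0 0 0 1; 0 0 2 0 0 0 1; 0 0 0.8 0 0 0 1; 0 0 0.2 0 0 0 1; 0 0 0 0 0 0 1",
)

```text
time: 7.1
position: [0.5102, -0.0103, 0.0581]
tool_rot: [3.113, 0.422, 0.002]
ft_force: [0.7, 0.1, -1.4]
grip_width: 0.293
grip_force: 45.0
```

Emit:
jog_arm(
  rows="0 0 0.2 0 0 0 1; 0 0 0 0 0 0 1; 0 0 0 0 0 0 1",
)

```text
time: 7.48
position: [0.5098, -0.0103, 0.0558]
tool_rot: [3.113, 0.423, 0.001]
ft_force: [-0.0, -0.6, -2.2]
grip_width: 0.295
grip_force: 45.0
```

Emit:
jog_arm(
  rows="0 0 0.15 0 0 0 1; 0 0 0 0 0 0 1; 0 0 0 0 0 0 1",
)

```text
time: 7.85
position: [0.5097, -0.0103, 0.0541]
tool_rot: [-3.113, -0.423, -0.0]
ft_force: [0.4, -0.2, -1.6]
grip_width: 0.289
grip_force: 45.0
```

```bash
python3 go.py .5098 -.010 .0526 .27
```

```text
t 7.85 pos [ 0.5097 -0.0103  0.0541] shift cm [ 0.02 -0.03  0.15] turn [ 0.     -0.     -0.0002] w 0.2891905718509603 44.998884201049805 f [ 0.42 -0.15 -1.58] yaw 0.2697967138927221
```

Emit:
jog_arm(
  rows="0 0 0.1 0 0 0 1; 0 0 0 0 0 0 1; 0 0 0 0 0 0 1",
)

```text
time: 8.22
position: [0.5097, -0.0103, 0.0531]
tool_rot: [3.113, 0.422, 0.0]
ft_force: [0.1, 0.3, -1.9]
grip_width: 0.292
grip_force: 45.0
```

Emit:
jog_arm(
  rows="0 0 0.05 0 0 0 1; 0 0 0 0 0 0 1; 0 0 0 0 0 0 1",
)

```text
time: 8.6
position: [0.5098, -0.0103, 0.0526]
tool_rot: [3.113, 0.422, 0.0]
ft_force: [-0.1, 0.5, -1.0]
grip_width: 0.294
grip_force: 45.0
```

Emit:
jog_arm(
  rows="0 0 0.05 0 0 0 1; 0 0 0 0 0 0 1; 0 0 0 0 0 0 1",
)

```text
time: 8.98
position: [0.5098, -0.0104, 0.0525]
tool_rot: [3.113, 0.422, 0.0]
ft_force: [-2.5, 1.2, 4.1]
grip_width: 0.293
grip_force: 45.0
```

Emit:
jog_arm(
  rows="0 0 0.05 0 0 0 1; 0 0 0 0 0 0 1; 0 0 0 0 0 0 1",
)

```text
time: 9.35
position: [0.5097, -0.0103, 0.0524]
tool_rot: [-3.113, -0.422, -0.0]
ft_force: [-4.1, -0.5, 8.7]
grip_width: 0.296
grip_force: 45.0
```

It touches at a tip height of 52.5 mm. I'll relieve the load, then open gently and only part-way.

Emit:
jog_arm(
  rows="0 0 -0.08 0 0 0 1; 0 0 0 0 0 0 1; 0 0 0 0 0 0 1",
  force=10,
)

```text
time: 9.72
position: [0.5098, -0.0103, 0.0523]
tool_rot: [3.113, 0.423, 0.0]
ft_force: [-1.4, 0.0, 2.4]
grip_width: 0.298
grip_force: 10.0
```

Emit:
jog_arm(
  rows="0 0 0 0 0 0 0.36; 0 0 0 0 0 0 0.3; 0 0 0 0 0 0 0.24; 0 0 0 0 0 0 0.18; 0 0 0 0 0 0 0.1",
)

```text
time: 10.35
position: [0.5097, -0.0103, 0.0524]
tool_rot: [3.113, 0.423, 0.0]
ft_force: [-0.3, -0.8, 0.6]
grip_width: 0.429
grip_force: 0.0
```

```bash
python3 go.py .5098 -.010 .0526 .27; python3 - <<'E'
from h import *
a=[snap(n,n+'3') for n in('scene','side')]
cv2.imwrite('pics/m3.png',np.hstack([cv2.resize(d['img'][y:y+165,x:x+110],(400,600),interpolation=2) for d,x,y in((a[0],165,130),(a[1],280,100))]))
E
```

```text
t 10.35 pos [ 0.5097 -0.0103  0.0524] shift cm [ 0.02 -0.03 -0.02] turn [ 0.0001 -0.0001 -0.0002] w 0.4293172225884315 0.0 f [-0.32 -0.85  0.58] yaw 0.26979622496081934
```

View pics/m3.png

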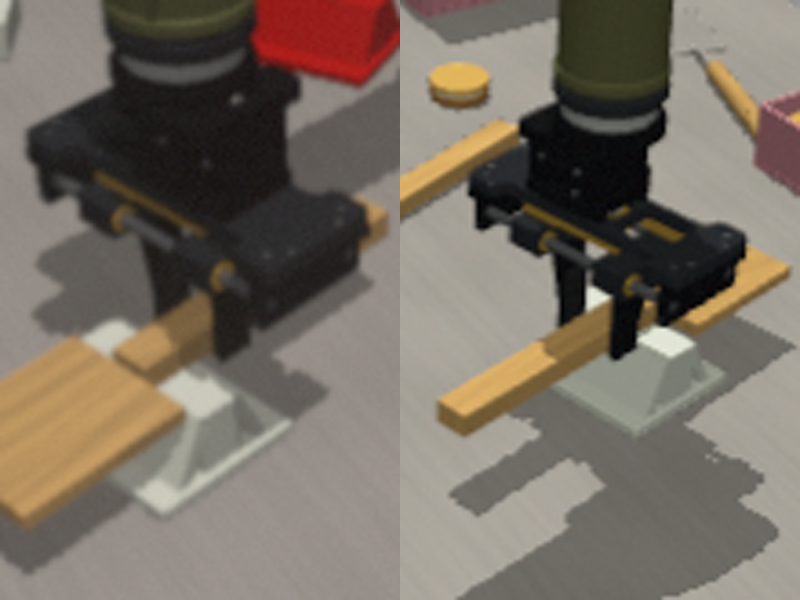

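It lies level across the crest with both fingers clear. I'll open a little more and lift straight up.

Emit:
jog_arm(
  rows="0 0 0 0 0 0 -0.3; 0 0 0 0 0 0 -0.5; 0 0 -1 0 0 0 -0.5; 0 0 -2 0 0 0 -0.5; 0 0 -3 0 0 0 -0.5",
)

```text
time: 11.08
position: [0.5091, -0.0104, 0.1129]
tool_rot: [-3.113, -0.422, 0.002]
ft_force: [0.8, -0.4, -0.5]
grip_width: 0.746
grip_force: 0.0
```

Emit:
jog_arm(
  rows="0 0 -4 0 0 0 -0.5; 0 0 -4 0 0 0 -0.5; 0 0 -4 0 0 0 -0.5; 0 0 0 0 0 0 -0.5; 0 0 0 0 0 0 -0.5",
)

```text
time: 11.7
position: [0.5094, -0.0103, 0.2323]
tool_rot: [3.113, 0.423, -0.0]
ft_force: [0.1, -0.1, -0.4]
grip_width: 0.748
grip_force: 0.0
```

```bash
python3 - <<'E'
from h import *
a=[snap(n,n+'4') for n in('scene','side')]
cv2.imwrite('pics/m4.png',np.hstack([cv2.resize(d['img'][y:y+165,x:x+110],(400,600),interpolation=2) for d,x,y in((a[0],165,130),(a[1],280,100))]))
E
```

```text
(no output)
```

View pics/m4.png

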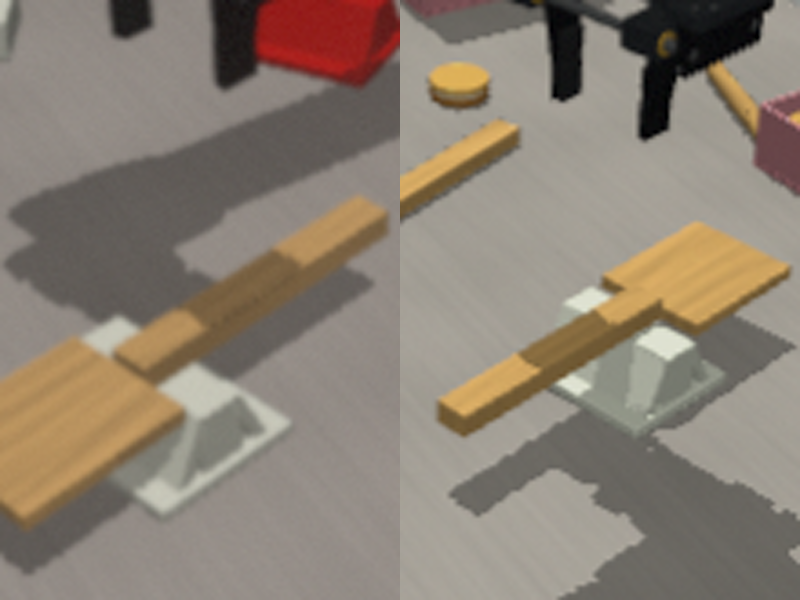

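The gripper is well clear. The peel balances level across the crest and hasn't moved since the release.

```bash
python3 -c "
from bench import ticket; print(ticket.close_job())"
```

```text
the job is handed in; nothing more can be done
None
```

The peel is balancing level and right side up across the white ridge with both ends in the air, the gripper is clear of it, the batten was not touched, and the job was handed in at about 12 s.

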